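# Free the eccentric lock and slide the dish carriage home

### The job

On the dish transfer slide, push the red post of the cam lever round with the fingertips until the cam's low point faces the carriage, so that the lever points straight forward, away from the carriage and along the slide. Only then push the orange plate to send the carriage forward, fully home, with the dish still lying in its seat, and draw the hand clear. Use light pushes only: nothing is gripped or lifted, the dish is not touched, and the things standing around stay where they are.

Things in the scene. Friction and masses are not known exactly. Their poses are not given: they have to be found in the camera images.
- bed: Fixed aluminium bed of the dish transfer slide, 240 mm long (x, from -115 to +125) and 96 mm wide, top face 10 mm above the desk, guide rails up to 20 mm. Origin on the desk under the bed; its x axis is 'forward', the way the carriage travels towards the cam; y is left of forward; z up. The bed's place and yaw vary.
- carriage (a joint): Slide of the blue carriage (70 x 68 mm, top face 20 mm above the desk) along the bed's +x, 0 (start, fully back) to 0.045 m (home, a hard stop). About 2 N of friction, stays where it is left. The steel roller at its front end is the cam follower: unless the cam's low point faces it (within about 0.5 rad) the roller hits the cam and the carriage stops short.
- push_plate (a point): Centre of the rear face of the orange push plate that stands upright at the back end of the carriage: 50 mm wide (bed y), 6 mm thick (bed x), from 14 to 52 mm above the desk; this point is 40 mm above the desk. The face looks along the bed's -x, and there is nothing behind it but the low bed. With the carriage at 0 it is at bed x = -0.110, y = 0.
- cam (a joint): Angle of the eccentric cam about its upright pivot, rad, counted anticlockwise from above. 0: low point faces the carriage and the lever points along the bed's +x; at the start it is 1.4 to 2.0 (lever to the left, bed +y, or left and back), so it must be turned clockwise. Limits -0.7 and 2.4; there is no stop at 0. Stiff (about 3.5 N at the post), stays where it is left.
- cam_pivot (a point): A point on the cam's pivot axis, 30 mm above the desk, at bed x = 0.0385, y = 0. The cam is a steel disc of 48 mm diameter with its centre 12 mm off the pivot; the lever lies over the centre of the disc, on the high side, at 20 to 27 mm above the desk.
- lever_post (a point): Upright round red post at the end of the cam lever, 14 mm in diameter, 60 mm from the pivot, from 29 to 69 mm above the desk; this point is on its axis, 20 mm below its top.
- dish: Petri dish with lid, 56 mm in diameter and 13 mm high, lying loose in the shallow seat (4 mm rim, about 2 mm of play) on the carriage, in front of the push plate; its top is 33 mm above the desk. Origin at the centre of its underside. It rides along with the carriage.
- eyepiece: Spare eyepiece, black and white, 35 mm wide, 50 mm high, standing beside the slide on its right-hand side (bed -y). Bystander. Origin at the centre of its underside.
- cover_box: Small green and white box of cover glasses, 32 x 34 x 18 mm, beside the slide on its right-hand side (bed -y). Bystander. Origin at the centre of its underside.
- coplin_jar: Glass staining jar with violet content, 60 mm wide, 95 mm high, at the back of the desk. Bystander. Origin at the centre of its underside.
- oil_bottle: Small dropper bottle with black cap, 26 mm wide, 74 mm high, at the back near the microscope. Bystander. Origin at the centre of its underside.
- beaker: Glass beaker with blue content, 45 mm wide, 56 mm high, at the back. Bystander. Origin at the centre of its underside.
- tally_counter: Chrome hand counter, 73 x 58 x 24 mm, at the left of the desk. Bystander. Origin at the centre of its underside.
Mind the look-alikes: they are no part of the job. There is more than one size of the dish; the one meant has the size given above.

How it is judged:
By the outcome, as a careful person would: the job done as asked, in the order asked, and still so for the second after the job is handed in, with the robot touching nothing.
It also fails if it takes over 54 s, if anything falls off the work surface, if the arm or the gripper's body presses on something with over 40 N, if the wrist force passes 120 N, or if a joint passes its speed limit or range.

### The arm

A 6-joint arm with a two-finger parallel gripper is mounted at the origin on a cart in front of the work surface, level with it; the furniture and walls round the work are solid. World frame = base frame: x ahead of the robot, y to its left, z up, the work surface at z = 0. Lengths are in m, angles in rad, forces in N, time in s.
With the tool pointing down it reaches from about 0.275 to 0.775 m from the base axis. Payload 14.6 kg.
Tool frame: the origin (TCP) lies between the finger pads; the fingertips stand 14 mm ahead of it and the grasp point (between the pads) lies 5 mm behind it; z points along the fingers, y is the line along which they close (so a half turn about z gives the same grasp; the last joint's range is limited). The gripper opens to 85 mm and grips with 20 to 120 N. Pads are 22 mm wide; open, the fingers measure 114 mm over their backs; the gripper's body (76 mm by 85 mm) begins 54 mm behind the grasp point. The pads swing forward as they close: fully open they stand 13 mm farther back than shut.
Start: joints at [-1.397, 0.263, -0.048, 1.259, 0, 1.415], TCP at [0.17, -0.497, 0.245] pointing down, gripper open.
Joint ranges: [-2.65, 2.65], [-0.89, 1.7], [-1.18, 1.37], [-2.13, 2.11], [-1.35, 1.29], [-3.14, 3.14]. Speed limits (rad/s): [1.89, 1.89, 2.57, 2.79, 3.14, 3.14].

### API

Orientations are given as a unit quaternion [w, x, y, z].
In Python, from station import robot gives the robot as it stands.
- The arm moves only by the shell command python3 -m pendant 'ROWS' [OPENING] [FORCE]. ROWS is a JSON object of lists of equal length, an entry for each row: "travel": the shift along the world's x, y, z in m, a list of three; "turn": the turn about the world's z in rad. A call has exactly 10 rows; each row shifts and turns the commanded pose from where the row before left it; what a row does not reach is not made up. A row lasts 1/12 s, in which the tool goes at most 41.7 mm and 7.16 degrees, less where a joint would pass 70% of its speed; a pose out of reach is approached as far as the arm can. A call with a gripper value outside its range is refused whole. OPENING is the opening, from -1 (shut) to 1 (fully open), set as the call begins (- or left out, the last holds). The fingers move at their own pace and stop on an object; FORCE is the grip in N (left out, the last holds). Time passes only in rows, so rows that do not move let the fingers close, or fill a call up. It gives the time, the measured TCP pose, the force, the opening and the grip force at its end, in the units of the state.
- robot.sense(): the state, without advancing time (a new reading comes with each control period).
- robot.camera(name): name is "scene" or "side" or "wrist"; returns a dict with "image" (400x640x3 uint8, red, green, blue), "range_z" (400x640 float32, m along the optical axis (not along the pixel's ray), 0 where there is no reading), "vertical_fov" (degrees; the focal length in pixels is half the picture's height over the tangent of half this angle, whatever the lens; pixels are square), "cx", "cy" (the principal point, pixels), "R" (3x3) and "t" (3): a world point X has camera coordinates R X + t; the wrist camera has in their place "tool_from_camera" (4x4, takes a point from camera to tool coordinates, whose origin is the TCP and whose axes are the flange's). Camera axes: x right, y down, z forward; pixel columns grow to the right and rows downward; lengths in m; the calibration is good to about 2 mm. The wrist camera is an equidistant fisheye: a pixel r from the principal point sees the ray r / f radians off the axis. A picture is of the moment at which its call begins: read the wrist's pose just before it.
- robot.job_done(): hands the job in; it is judged then, once.
Trained networks look in a picture, given as the dict that the camera call returned (one of the last four; its "shot" number tells which), for a name from the list of things; names that differ only in an ending like _2 or _b are one class to them, and where a whole thing is asked for, a point or a joint stands for the part that bears it (a point fixed in the world has none). Each returns a list of dicts, best first, with "score" (0 to 1); they miss things now and then, are a little off and sometimes report something else, mostly with a low value. They report only what shows in the picture. A call takes as long as a camera call. They do not tell look-alikes from the thing itself.
- robot.spot_in(picture, thing): "at" ([row, column] in pixels, amid what is visible of it).
- robot.trace(picture, thing): "region" (400x640 bool, what is visible of it) and "at" ([row, column] in pixels, amid what is visible of it).
The state is a dict: "clock": time; "q": joint angles; "joint_vel": joint speeds; "tau": joint torques, N m; "tool_pos": TCP position; "tool_rot": TCP orientation; "ft_force": force on the tool from outside, world axes, zero at the start; "moment": the same for the moment, N m; "finger_gap": finger opening in m; "finger_force": force on a finger pad.
Only numpy, scipy, OpenCV 4.12 (cv2) and the standard library are available. Lean on these libraries where they do the work, as an engineer would, in place of code of your own. Each camera call takes 0.05 s, during which the arm holds its last target. There are 200 camera calls.

## Working session

There is one attempt and no reset: what is moved stays moved. The work goes in short steps, Python scripts to look and compute and a shell command to move; the robot and the scene stay as the last step left them, time stands still between calls to the robot, and variables do not carry over. Pictures are saved under pics/ and viewed, at most 10 in all, crops included, and the job is handed in when it is done.

```bash
mkdir -p pics
cat > h.py <<'E'
import numpy as np,cv2
from station import robot
def pts(p):
    h,w=p["range_z"].shape;f=h/2/np.tan(np.radians(p["vertical_fov"])/2)
    v,u=np.mgrid[:h,:w];z=p["range_z"]
    c=np.stack([(u-p["cx"])/f*z,(v-p["cy"])/f*z,z],-1)
    return (c-np.array(p["t"]))@np.array(p["R"])   # R^T (c-t)
def save(p,n): cv2.imwrite("pics/"+n,p["image"][:,:,::-1])
E
python3 - <<'E'
from h import *
for n in("scene","side"):
    p=robot.camera(n);save(p,n+"1.png");X=pts(p)
    for t in("lever_post","push_plate","carriage","dish","bed","eyepiece","cover_box","tally_counter"):
        for d in robot.trace(p,t)[:2]:
            m=d["region"]&(p["range_z"]>0);q=X[m]
            if len(q): print(n,t,round(d["score"],2),np.round(d["at"]),len(q),np.median(q,0).round(3),np.percentile(q,3,0).round(3),np.percentile(q,97,0).round(3))
s=robot.sense();print(s["clock"],s["tool_pos"],s["tool_rot"],s["finger_gap"])
E
```

```text
scene lever_post 0.82 [226. 350.] 470 [0.523 0.274 0.022] [0.482 0.245 0.009] [0.554 0.292 0.067]
scene lever_post 0.26 [200. 390.] 566 [0.519 0.144 0.02 ] [0.496 0.112 0.007] [0.563 0.205 0.05 ]
scene push_plate 0.56 [206. 388.] 612 [0.518 0.153 0.02 ] [0.493 0.125 0.012] [0.562 0.206 0.05 ]
scene dish 0.67 [201. 375.] 212 [0.529 0.165 0.023] [0.506 0.142 0.022] [0.55  0.189 0.032]
scene dish 0.61 [168. 369.] 403 [0.66  0.066 0.005] [ 0.627  0.029 -0.002] [0.704 0.098 0.018]
scene bed 0.57 [220. 348.] 3220 [0.533 0.264 0.01 ] [ 0.483  0.128 -0.001] [0.598 0.352 0.048]
scene eyepiece 0.53 [185. 344.] 248 [0.629 0.186 0.025] [ 0.621  0.171 -0.   ] [0.644 0.194 0.05 ]
scene cover_box 0.68 [202. 305.] 208 [0.647 0.284 0.015] [ 0.636  0.265 -0.001] [0.669 0.294 0.018]
scene tally_counter 0.61 [218. 349.] 3093 [0.534 0.265 0.01 ] [0.483 0.127 0.005] [0.597 0.351 0.049]
scene tally_counter 0.59 [284. 267.] 257 [0.494 0.491 0.021] [0.476 0.47  0.014] [0.512 0.503 0.023]
side lever_post 0.74 [227. 341.] 483 [0.528 0.275 0.022] [0.484 0.252 0.01 ] [0.557 0.293 0.068]
side push_plate 0.95 [191
[... 350 characters left out ...]
02 ]
side dish 0.54 [193. 372.] 368 [0.528 0.166 0.024] [0.506 0.141 0.02 ] [0.552 0.19  0.034]
side bed 0.82 [220. 339.] 3726 [0.54  0.259 0.011] [0.486 0.129 0.007] [0.596 0.352 0.045]
side eyepiece 0.51 [174. 330.] 241 [0.634 0.187 0.027] [0.623 0.17  0.001] [0.656 0.196 0.052]
side cover_box 0.74 [202. 294.] 218 [0.651 0.283 0.017] [0.637 0.266 0.003] [0.67  0.296 0.02 ]
side cover_box 0.32 [114. 327.] 167 [0.756 0.051 0.024] [0.746 0.039 0.003] [0.769 0.059 0.073]
side tally_counter 0.62 [319. 282.] 505 [0.497 0.501 0.021] [0.474 0.474 0.007] [0.516 0.525 0.025]
0.9 [ 0.1695289  -0.49687992  0.24527943] [-1.08494032e-05  9.86514497e-01  1.63673905e-01  3.61738644e-06] 0.0852133455333998
```

Run:
```python
from h import *
from scipy.optimize import minimize
im=[]
for n in("scene","side"):
    p=robot.camera(n);X=pts(p)
    im.append(cv2.resize(p["image"][120:300,230:450],None,fx=3,fy=3)[:290*2])
    hsv=cv2.cvtColor(p["image"],cv2.COLOR_RGB2HSV).astype(int);H,S,V=[hsv[...,i] for i in range(3)]
    near=(X[...,0]>.42)&(X[...,0]<.66)&(X[...,1]>.05)&(X[...,1]<.42)&(p["range_z"]>0)
    red=near&((H<5)|(H>174))&(S>140)&(V>60)&(X[...,2]>.035)
    org=near&(H>=6)&(H<22)&(S>130)&(X[...,2]>.025)
    for k,m in(("red",red),("org",org)):
        q=X[m]; print(n,k,len(q),np.median(q,0).round(4),q.min(0).round(3),q.max(0).round(3))
        t=q[q[:,2]>q[:,2].max()-.004];print("  top",len(t),t.mean(0).round(4),t.min(0).round(3),t.max(0).round(3))
    m=near&(X[...,2]>.004)&(X[...,2]<.024)&(X[...,0]<.605)
    q=X[m][:,:2].astype(np.float32); r=cv2.minAreaRect(q);print("bed raw",r)
    # bed yaw/extent: robust percentile box over angle
    lo=(X[...,2]>.016)&(X[...,2]<.023)&near&(S<60)&(X[...,0]<.605)
    best=min(((lambda w:(w[0]*w[1],a,w))([np.ptp(np.percentile(q@v,[1,99])) for v in (np.array([np.cos(a),np.sin(a)]),np.array([-np.sin(a),np.cos(a)]))]) for a in np.radians(np.arange(45,135,.5))),key=lambda z:z[0])
    a=best[1];e=[np.percentile(q@v,[1,99]) for v in (np.array([np.cos(a),np.sin(a)]),np.array([-np.sin(a),np.cos(a)]))]
    print("yaw",np.degrees(a),best[2],e)
cv2.imwrite("pics/crop1.png",im[0][:,:,::-1]);cv2.imwrite("pics/crop2.png",im[1][:,:,::-1])
```

```text
scene red 43 [0.4854 0.2718 0.0618] [0.481 0.268 0.038] [0.494 0.276 0.069]
  top 14 [0.4876 0.2715 0.0674] [0.484 0.268 0.066] [0.494 0.276 0.069]
scene org 161 [0.5204 0.129  0.0402] [0.498 0.12  0.025] [0.548 0.134 0.052]
  top 34 [0.5217 0.1274 0.05  ] [0.499 0.12  0.048] [0.548 0.133 0.052]
bed raw ((0.5292623043060303, 0.20886293053627014), (0.29995518922805786, 0.11168207228183746), 79.32131958007812)
yaw 79.5 [np.float64(0.2324205234649846), np.float64(0.09324582636539286)] [array([0.21827436, 0.45069488]), array([-0.53523802, -0.44199219])]
side red 66 [0.4878 0.2745 0.0606] [0.483 0.265 0.036] [0.495 0.278 0.071]
  top 22 [0.4894 0.2711 0.0688] [0.484 0.265 0.067] [0.494 0.276 0.071]
side org 156 [0.5222 0.1299 0.0419] [0.499 0.122 0.025] [0.548 0.135 0.055]
  top 30 [0.5236 0.129  0.0523] [0.5   0.124 0.051] [0.545 0.135 0.055]
bed raw ((0.5253701210021973, 0.21754080057144165), (0.33276182413101196, 0.1502915620803833), 87.69740295410156)
yaw 80.0 [np.float64(0.23357177527199852), np.float64(0.0940689597138265)] [array([0.21421029, 0.44778207]), array([-0.54029903, -0.44623007])]
```

View pics/crop1.png

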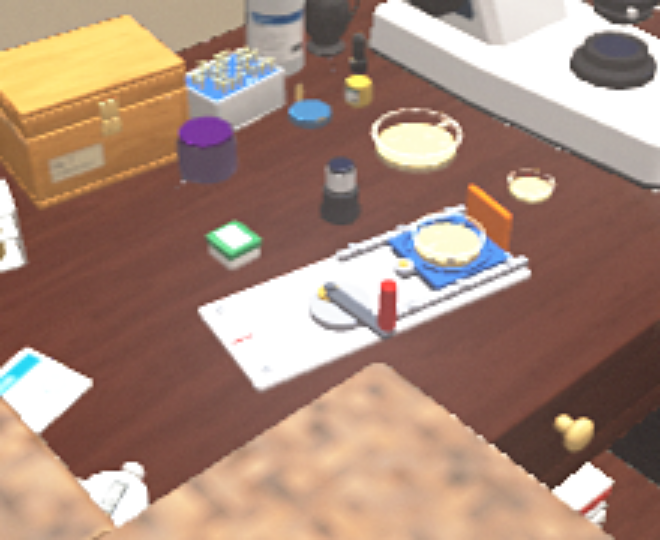

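View pics/scene1.png

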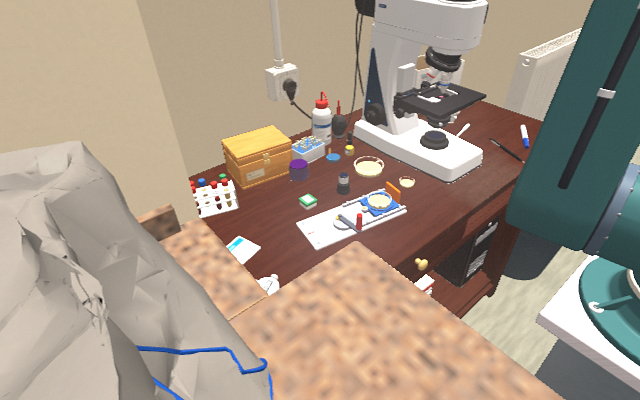

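The scene shows the bed with forward at roughly world +y. The red post is at crop (387,305), on the side near the robot. The orange plate is at crop (490,220) and the dish sits in its blue seat. The crop-1 fits agree: the pivot-to-post distance is 60 mm and the cam is at about 1.78 rad. Next I'll check the furniture along the way.

Run:
```python
from h import *
p=robot.camera("scene");X=pts(p)
for r,c in((320,330),(270,330),(250,340),(220,230),(150,440),(60,410),(100,440),(265,270),(263,421),(230,150)):print(r,c,X[r,c].round(3))
m=(p["range_z"]>0)&(X[...,2]>.1)&(np.hypot(X[...,0],X[...,1])<.75)&(X[...,1]>-.3)
q=X[m]
for y in np.arange(-.3,.7,.1):
    k=q[(q[:,1]>=y)&(q[:,1]<y+.1)]
    if len(k):print(y.round(1),len(k),k.min(0).round(2),k.max(0).round(2))
```

```text
320 330 [0.296 0.513 0.153]
270 330 [0.358 0.46  0.153]
250 340 [0.378 0.423 0.154]
220 230 [ 0.726  0.451 -0.001]
150 440 [ 0.554 -0.094  0.047]
60 410 [ 0.722 -0.138  0.236]
100 440 [ 0.583 -0.097  0.178]
265 270 [ 0.55   0.456 -0.001]
263 421 [ 0.397  0.153 -0.087]
230 150 [0.578 0.632 0.183]
-0.3 152 [ 0.52 -0.23  0.17] [ 0.64 -0.2   0.38]
-0.2 2513 [ 0.53 -0.2   0.1 ] [ 0.73 -0.1   0.41]
-0.1 7088 [ 0.15 -0.1   0.1 ] [ 0.75 -0.    0.41]
0.0 16537 [0.07 0.   0.1 ] [0.28 0.1  0.46]
0.1 7274 [0.11 0.1  0.1 ] [0.28 0.13 0.31]
0.3 2042 [0.06 0.38 0.15] [0.38 0.4  0.16]
0.4 15082 [0.07 0.4  0.15] [0.38 0.5  0.16]
0.5 13581 [0.16 0.5  0.14] [0.51 0.6  0.16]
0.6 8859 [0.22 0.6  0.15] [0.45 0.7  0.34]
```

```bash
python3 -m pendant '{"travel":[[0,0,0],[0.01,0.02,0],[0.015,0.03,0],[0.015,0.03,0],[0.015,0.03,0],[0.015,0.03,0],[0.015,0.03,0],[0.015,0.03,0],[0.015,0.03,0],[0.015,0.03,0]],"turn":[0,0.1,0.12,0.12,0.12,0.12,0.12,0.12,0.12,0.12]}' -1 20
```

```text
clock: 1.88
tool_pos: [0.2998, -0.2354, 0.2454]
tool_rot: [0.0, 0.767, 0.642, 0.0]
ft_force: [1.1, -0.5, 1.1]
finger_gap: 0.0001
finger_force: 0.0
```

```bash
python3 -m pendant '{"travel":[[0.005,0.03,0],[0.005,0.035,0],[0.005,0.035,0],[0.005,0.035,0],[0.005,0.035,0],[0.005,0.035,0],[0.005,0.035,0],[0.01,0.035,0],[0.02,0.025,0],[0.02,0.015,0]],"turn":[0.12,0.12,0.12,0.12,0.12,0.12,0.12,0.12,0.12,0.12]}'
python3 -m pendant '{"travel":[[0.02,0.025,0],[0.02,0.025,0],[0.02,0.025,0],[0.02,0.025,-0.02],[0.015,0.02,-0.02],[0.01,0.015,-0.025],[0,0.005,-0.025],[0,0.0,-0.025],[0,0,-0.02],[0,0,0]],"turn":[0.12,0.12,0.12,0.12,0.09,0,0,0,0,0]}'
python3 - <<'E'
from h import *
s=robot.sense();print(s["tool_pos"],s["q"],s["tool_rot"])
p=robot.camera("wrist");save(p,"w1.png");p=robot.camera("side");save(p,"s2.png")
E
```

```text
clock: 2.72
tool_pos: [0.3846, 0.0809, 0.2456]
tool_rot: [0.0, 0.269, 0.963, 0.0]
ft_force: [1.0, -0.0, -0.1]
finger_gap: -0.0001
finger_force: 0.0
clock: 3.55
tool_pos: [0.4876, 0.2178, 0.1069]
tool_rot: [-0.003, -0.009, 1.0, -0.001]
ft_force: [-1.2, -0.3, -0.9]
finger_gap: 0.0001
finger_force: 0.0
[0.48764274 0.21776328 0.106918  ] [ 2.67351562e-01  3.62689444e-01 -2.94040828e-01  9.19466828e-01
  9.25117101e-06  2.49883907e-01] [-2.61176306e-03 -8.73367211e-03  9.99958215e-01 -6.86136338e-04]
```

View pics/w1.png

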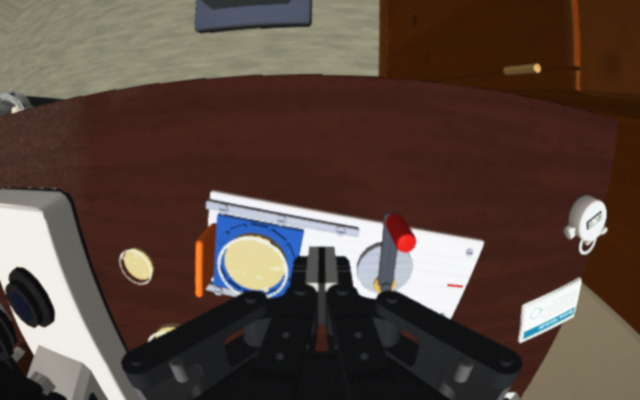

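The wrist view shows the closed fingertips at (322,255), the red post top at (403,240), the dish in its seat, and the lever pointing sideways. I'll refine the post position and the fingertip size from this camera.

```bash
cat >> h.py <<'E'
from scipy.spatial.transform import Rotation as Ro
def wrist():
    s=robot.sense();p=robot.camera("wrist");h,w=p["range_z"].shape
    f=h/2/np.tan(np.radians(p["vertical_fov"])/2);v,u=np.mgrid[:h,:w]
    dx,dy=u-p["cx"],v-p["cy"];r=np.hypot(dx,dy)+1e-9;th=np.minimum(r/f,1.5);z=p["range_z"]
    c=np.stack([dx/r*np.tan(th)*z,dy/r*np.tan(th)*z,z],-1)
    T=np.array(p["tool_from_camera"]);tl=c@T[:3,:3].T+T[:3,3]
    q=s["tool_rot"];R=Ro.from_quat([q[1],q[2],q[3],q[0]]).as_matrix()
    return s,p,tl,tl@R.T+np.array(s["tool_pos"])
def colors(p,X):
    hsv=cv2.cvtColor(p["image"],cv2.COLOR_RGB2HSV).astype(int);H,S,V=[hsv[...,i] for i in range(3)]
    near=(X[...,0]>.42)&(X[...,0]<.66)&(X[...,1]>.05)&(X[...,1]<.42)&(p["range_z"]>0)
    return (near&((H<5)|(H>174))&(S>140)&(X[...,2]>.035), near&(H>=6)&(H<22)&(S>130)&(X[...,2]>.025))
O=np.array([.5415,.235]);U=np.array([.178,.984]);V_=np.array([-.984,.178]);C=O+.0385*U
def report(p,X):
    for k,m in zip(("red","org"),colors(p,X)):
        q=X[m]
        if len(q)<5: continue
        t=q[q[:,2]>np.percentile(q[:,2],97)-.006];mid=(t.min(0)+t.max(0))/2
        d=mid[:2]-C;print(k,len(q),"top mean",t.mean(0).round(4),"mid",mid.round(4),"r",np.hypot(*d).round(4),"bed ang",np.arctan2(d@V_,d@U).round(3),"bed",((mid[:2]-O)@U).round(4),((mid[:2]-O)@V_).round(4))
E
python3 - <<'E'
from h import *
s,p,tl,X=wrist();report(p,X)
z=p["range_z"]>0
m=z&(tl[...,2]>-.01)&(tl[...,2]<.03)&(abs(tl[...,0])<.03)&(abs(tl[...,1])<.04)
q=tl[m];print("tip tool",len(q),q.min(0).round(4),q.max(0).round(4))
E
```

```text
red 671 top mean [0.4887 0.2686 0.0686] mid [0.4895 0.2689 0.0677] r 0.059 bed ang 1.817 bed 0.0241 0.0572
org 979 top mean [0.5209 0.1317 0.055 ] mid [0.5129 0.1964 0.1113] r 0.0843 bed ang 2.887 bed -0.0431 0.0212
tip tool 1059 [ 0.0049 -0.0142 -0.01  ] [0.011  0.0131 0.0111]
```

```bash
python3 -m pendant '{"travel":[[0,0.0,-0.01],[0,0.0,-0.02],[0,0.0,-0.02],[0.001,0.01,-0.005],[0,0.01,0],[0,0.005,0],[0,0.003,0],[0,0.0,0],[0,0,0],[0,0,0]],"turn":[0,0,0,0,0,0,0,0,0,0]}'
python3 - <<'E'
from h import *
b=np.arctan2(U[1],U[0])
for a in np.arange(1.8,-.01,-.15):
    t=a+b;print(round(a,2),(C+.06*np.array([np.cos(t),np.sin(t)])+.020*np.array([-np.sin(t),np.cos(t)])).round(4),"yaw",round(np.degrees(t)))
E
```

```text
clock: 4.53
tool_pos: [0.4907, 0.2461, 0.0558]
tool_rot: [0.0, -0.009, 1.0, 0.0]
ft_force: [-0.2, -0.3, -0.7]
finger_gap: 0.0002
finger_force: 0.0
1.8 [0.4894 0.2499] yaw 183
1.65 [0.4867 0.259 ] yaw 174
1.5 [0.4853 0.2683] yaw 166
1.35 [0.4853 0.2778] yaw 157
1.2 [0.4867 0.2872] yaw 149
1.05 [0.4896 0.2962] yaw 140
0.9 [0.4937 0.3047] yaw 131
0.75 [0.4991 0.3126] yaw 123
0.6 [0.5056 0.3195] yaw 114
0.45 [0.513  0.3253] yaw 106
0.3 [0.5213 0.33  ] yaw 97
0.15 [0.5301 0.3334] yaw 88
0.0 [0.5394 0.3355] yaw 80
```

```bash
python3 -m pendant '{"travel":[[-0.001,0.004,0],[-0.0015,0.0045,0],[-0.0015,0.0045,0],[-0.0007,0.0047,0],[-0.0007,0.0047,0],[0,0.0047,0],[0,0.0047,0],[0.0007,0.0047,0],[0.0007,0.0047,0],[0,0,0]],"turn":[0,-0.075,-0.075,-0.075,-0.075,-0.075,-0.075,-0.075,-0.075,0]}'
python3 - <<'E'
from h import *
s,p,tl,X=wrist();report(p,X);save(p,"w2.png");print(s["ft_force"])
E
```

```text
clock: 5.37
tool_pos: [0.4865, 0.2876, 0.0553]
tool_rot: [0.0, 0.289, 0.957, -0.0]
ft_force: [0.0, -1.1, -0.8]
finger_gap: 0.0
finger_force: 0.2
red 1196 top mean [0.4895 0.3076 0.0869] mid [0.4975 0.324  0.1057] r 0.0721 bed ang 0.961 bed 0.0798 0.0591
org 6 top mean [0.51   0.3431 0.1344] mid [0.51   0.3431 0.1344] r 0.08 bed ang 0.679 bed 0.1008 0.0502
[ 6.18013250e-04 -1.10153904e+00 -7.54671279e-01]
```

```bash
sed -i 's/(X\[...,2\]>.035)/(X[...,2]>.035)\&(X[...,2]<.074)/;s/(X\[...,2\]>.025))/(X[...,2]>.025)\&(X[...,2]<.06))/' h.py
python3 - <<'E'
from h import *
s,p,tl,X=wrist();report(p,X)
for n in("scene","side"):
    p=robot.camera(n);report(p,pts(p))
E
```

```text
red 1141 top mean [0.4971 0.3052 0.0682] mid [0.4967 0.3049 0.0689] r 0.0608 bed ang 1.195 bed 0.0608 0.0565
red 77 top mean [0.4971 0.305  0.0664] mid [0.4974 0.3042 0.0657] r 0.0598 bed ang 1.198 bed 0.0603 0.0557
org 157 top mean [0.5207 0.1282 0.0494] mid [0.5231 0.1274 0.0493] r 0.1476 bed ang -3.134 bed -0.1091 -0.0011
red 39 top mean [0.4958 0.3088 0.0633] mid [0.497  0.308  0.0638] r 0.0622 bed ang 1.15 bed 0.0639 0.0568
```

View pics/w2.png

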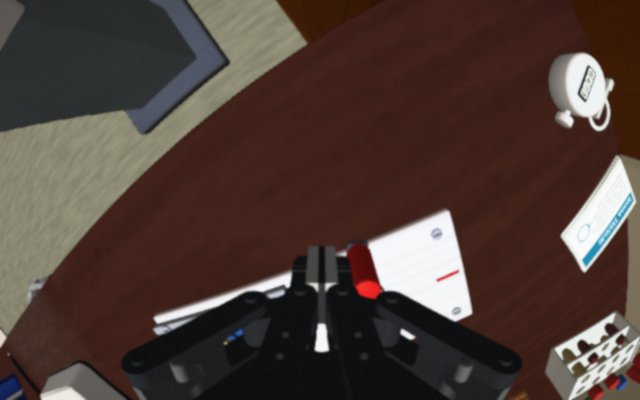

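The wrist view shows the fingers against the post at (365,270). The cam is at 1.195 rad, as planned, so I'll continue the arc.

```bash
python3 -m pendant '{"travel":[[0.0014,0.0045,0],[0.0015,0.0045,0],[0.002,0.0043,0],[0.0021,0.0042,0],[0.0027,0.004,0],[0.0027,0.0039,0],[0.0032,0.0035,0],[0.0033,0.0034,0],[0.0037,0.0029,0],[0.0037,0.0029,0]],"turn":[-0.075,-0.075,-0.075,-0.075,-0.075,-0.075,-0.075,-0.075,-0.075,-0.075]}'
python3 -m pendant '{"travel":[[0.0041,0.0024,0],[0.0042,0.0023,0],[0.0044,0.0017,0],[0.0044,0.0017,0],[0.003,0.0007,0],[0,0,0],[0,0,0],[0,0,0],[0,0,0],[0,0,0]],"turn":[-0.075,-0.075,-0.075,-0.075,-0.05,0,0,0,0,0]}'
python3 - <<'E'
from h import *
s,p,tl,X=wrist();report(p,X);save(p,"w3.png")
for n in("scene","side"):
    p=robot.camera(n);report(p,pts(p))
E
```

```text
clock: 6.4
tool_pos: [0.5123, 0.3252, 0.0552]
tool_rot: [-0.0, 0.619, 0.785, -0.0]
ft_force: [-3.3, -2.1, 0.9]
finger_gap: 0.0
finger_force: 1.7
clock: 7.23
tool_pos: [0.5329, 0.3341, 0.0553]
tool_rot: [0.0, 0.745, 0.667, 0.0]
ft_force: [-0.5, -0.3, -0.9]
finger_gap: 0.0001
finger_force: 0.1
red 1156 top mean [0.5547 0.3335 0.0682] mid [0.5543 0.3329 0.0688] r 0.0603 bed ang 0.08 bed 0.0986 0.0048
red 9 top mean [0.5551 0.3359 0.0628] mid [0.5552 0.3358 0.0625] r 0.0633 bed ang 0.071 bed 0.1016 0.0045
org 161 top mean [0.5211 0.1281 0.0492] mid [0.5236 0.1279 0.0489] r 0.1471 bed ang -3.132 bed -0.1086 -0.0014
red 9 top mean [0.5534 0.3376 0.058 ] mid [0.553  0.3375 0.0588] r 0.0648 bed ang 0.107 bed 0.1029 0.0069
org 139 top mean [0.5228 0.13   0.0501] mid [0.5237 0.1294 0.0505] r 0.1456 bed ang -3.133 bed -0.1071 -0.0013
```

```bash
python3 -m pendant '{"travel":[[0.002,0.0005,0],[0.002,0.0003,0],[0.0011,0.0002,0],[0,0,0],[0,0,0],[0,0,0],[0,0,0],[0,0,0],[0,0,0],[0,0,0]],"turn":[-0.03,-0.03,-0.03,0,0,0,0,0,0,0]}'
python3 - <<'E'
from h import *
s,p,tl,X=wrist();report(p,X);save(p,"w4.png")
for n in("scene","side"):
    p=robot.camera(n);report(p,pts(p))
E
```

```text
clock: 8.22
tool_pos: [0.5379, 0.3353, 0.0553]
tool_rot: [-0.0, 0.775, 0.632, -0.0]
ft_force: [-3.5, 1.1, 1.0]
finger_gap: -0.0001
finger_force: 1.8
red 1153 top mean [0.5595 0.3329 0.0682] mid [0.5592 0.3323 0.0687] r 0.0604 bed ang -0.002 bed 0.0989 -0.0001
org 164 top mean [0.5219 0.1278 0.0489] mid [0.5234 0.1273 0.049 ] r 0.1478 bed ang -3.132 bed -0.1092 -0.0014
red 6 top mean [0.5586 0.3373 0.0554] mid [0.5586 0.3373 0.0554] r 0.0653 bed ang 0.021 bed 0.1037 0.0014
org 138 top mean [0.5237 0.1298 0.0499] mid [0.5233 0.1288 0.05  ] r 0.1463 bed ang -3.135 bed -0.1078 -0.001
```

View pics/w4.png

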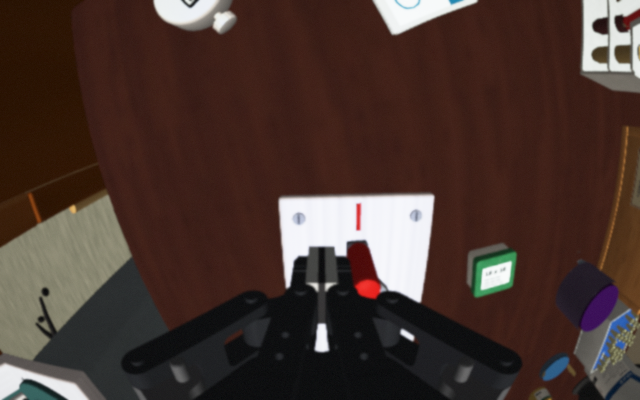

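The lever's end at (355,243) is in line with the bed's red mark at (358,216), so the cam is at 0. I'll retreat and check the clearance to the microscope behind the plate.

```bash
python3 -m pendant '{"travel":[[-0.005,0.001,0],[-0.015,0.002,0.01],[-0.015,0,0.025],[-0.005,-0.02,0.03],[0,-0.03,0.03],[0,-0.035,0],[0,-0.035,0],[0,-0.035,0],[0,-0.035,0],[0.005,-0.03,0]],"turn":[0,0,0.02,0,0,0,0,0,0,0]}'
python3 - <<'E'
from h import *
p=robot.camera("scene");report(p,pts(p))
p=robot.camera("side");X=pts(p);report(p,X);save(p,"s5.png")
s,p,tl,W=wrist();report(p,W)
for Y in(X,W):
    for y in np.arange(-.12,.08,.02):
        m=(Y[...,2]>.08)&(Y[...,2]<.3)&(Y[...,1]>y)&(Y[...,1]<y+.02)&(Y[...,0]>.45)&(Y[...,0]<.75);q=Y[m]
        if len(q)>5:print(y.round(2),len(q),q.min(0).round(3),q.max(0).round(3))
E
```

```text
clock: 9.2
tool_pos: [0.5022, 0.1167, 0.15]
tool_rot: [0.0, 0.769, 0.64, -0.0]
ft_force: [1.0, -0.3, 0.6]
finger_gap: 0.0001
finger_force: 0.0
red 78 top mean [0.5563 0.3307 0.0667] mid [0.5577 0.3307 0.0663] r 0.0586 bed ang 0.018 bed 0.0971 0.0011
org 158 top mean [0.521  0.128  0.0491] mid [0.5226 0.1275 0.0488] r 0.1476 bed ang -3.138 bed -0.1091 -0.0006
red 62 top mean [0.5574 0.3315 0.068 ] mid [0.5568 0.3307 0.0676] r 0.0584 bed ang 0.033 bed 0.0969 0.0019
org 156 top mean [0.5223 0.1295 0.0507] mid [0.5234 0.1285 0.0507] r 0.1465 bed ang -3.134 bed -0.108 -0.0011
org 899 top mean [0.5243 0.1281 0.0513] mid [0.5246 0.128  0.0504] r 0.1469 bed ang -3.125 bed -0.1083 -0.0024
-0.12 290 [ 0.682 -0.12   0.135] [ 0.726 -0.1    0.282]
-0.1 485 [ 0.677 -0.1    0.082] [ 0.728 -0.08   0.298]
-0.08 1353 [ 0.635 -0.08   0.08 ] [ 0.75 -0.06  0.3 ]
-0.06 302 [ 0.625 -0.06   0.082] [ 0.749 -0.04   0.187]
-0.04 221 [ 0.616 -0.04   0.081] [ 0.75  -0.022  0.185]
-0.12 96 [ 0.673 -0.119  0.08 ] [ 0.701 -0.1    0.113]
-0.1 451 [ 0.674 -0.1    0.08 ] [ 0.727 -0.08   0.176]
-0.08 3970 [ 0.641 -0.08   0.08 ] [ 0.75  -0.06   0.201]
-0.06 1184 [ 0.643 -0.06   0.08 ] [ 0.75  -0.04   0.159]
-0.04 530 [ 0.637 -0.04   0.08 ] [ 0.75  -0.022  0.183]
```

View pics/s5.png

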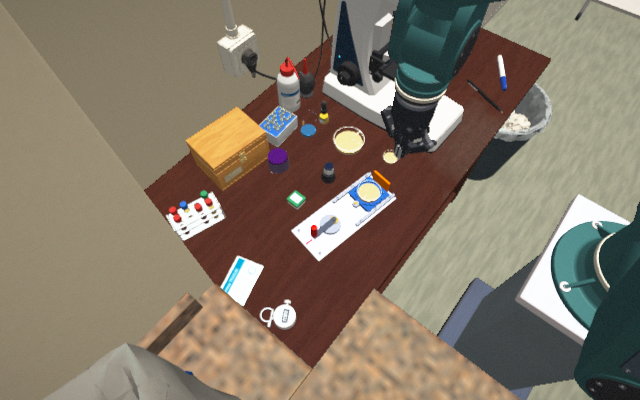

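The lever points forward with its post at (314,231). The plate and dish are untouched at (382,178) and (370,192). A small look-alike dish stands behind the plate at (390,157), so I'll find where it is before descending.

Run:
```python
from h import *
p=robot.camera("side");X=pts(p)
for r in(152,157,162):print([X[r,c].round(3).tolist() for c in(384,390,396)])
s,p,tl,W=wrist();save(p,"w5.png")
print(O-.121*U, O-.151*U)
```

```text
[[0.577, 0.028, -0.002], [0.564, 0.021, 0.002], [0.507, 0.127, 0.158]]
[[0.566, 0.045, 0.003], [0.555, 0.034, 0.002], [0.504, 0.127, 0.144]]
[[0.558, 0.056, 0.002], [0.545, 0.052, 0.009], [0.324, 0.597, 0.796]]
[0.519962 0.115936] [0.514622 0.086416]
```

View pics/w5.png

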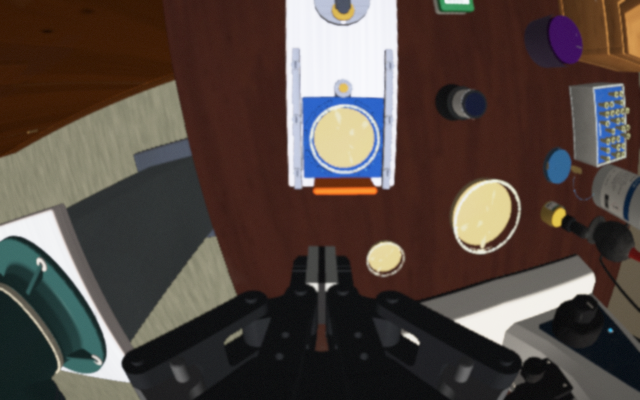

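```bash
python3 -m pendant '{"travel":[[0.005,-0.015,0],[0.007,-0.016,-0.01],[0,0,-0.025],[0,0,-0.03],[0,0,-0.025],[0,0,-0.014],[0,0,0],[0.0009,0.005,0],[0.0018,0.01,0],[0.0009,0.005,0]],"turn":[0.0,0,0,0,0,0,0,0,0,0]}'
python3 -m pendant '{"travel":[[0.0005,0.003,0],[0.0005,0.003,0],[0.0005,0.003,0],[0.0007,0.004,0],[0.0007,0.004,0],[0.0007,0.004,0],[0.0007,0.004,0],[0.0007,0.004,0],[0.0007,0.004,0],[0,0,0]],"turn":[0,0,0,0,0,0,0,0,0,0]}'
python3 - <<'E'
from h import *
s,p,tl,W=wrist();report(p,W)
p=robot.camera("side");report(p,pts(p))
print(((np.array(s["tool_pos"])[:2]-O)@U),((np.array(s["tool_pos"])[:2]-O)@V_))
E
```

```text
clock: 10.28
tool_pos: [0.5196, 0.1094, 0.047]
tool_rot: [0.001, 0.768, 0.64, 0.001]
ft_force: [-0.2, 0.5, -0.1]
finger_gap: -0.0002
finger_force: 0.0
clock: 11.12
tool_pos: [0.5244, 0.1415, 0.0457]
tool_rot: [-0.0, 0.768, 0.64, 0.0]
ft_force: [0.5, 0.1, 0.0]
finger_gap: -0.0003
finger_force: 0.0
org 3345 top mean [0.5295 0.1559 0.051 ] mid [0.5296 0.1559 0.0504] r 0.1185 bed ang -3.121 bed -0.08 -0.0024
red 62 top mean [0.5573 0.3318 0.0682] mid [0.5568 0.3313 0.0681] r 0.059 bed ang 0.035 bed 0.0974 0.0021
org 152 top mean [0.5286 0.1562 0.0508] mid [0.5289 0.1554 0.0506] r 0.1191 bed ang -3.127 bed -0.0805 -0.0018
-0.09501443746102956 0.00017587556807325478
```

```bash
python3 -m pendant '{"travel":[[0.0006,0.003,0],[0.0006,0.003,0],[0.0006,0.003,0],[0.0006,0.003,0],[0.0004,0.002,0],[0.0004,0.002,0],[0.0004,0.002,0],[0.0002,0.001,0],[0,0,0],[0,0,0]],"turn":[0,0,0,0,0,0,0,0,0,0]}'
python3 - <<'E'
from h import *
s,p,tl,W=wrist();report(p,W)
p=robot.camera("side");report(p,pts(p))
print(((np.array(s["tool_pos"])[:2]-O)@U),((np.array(s["tool_pos"])[:2]-O)@V_))
E
```

```text
clock: 12.05
tool_pos: [0.5278, 0.1588, 0.0457]
tool_rot: [0.001, 0.769, 0.64, -0.001]
ft_force: [-3.7, -10.6, 2.3]
finger_gap: -0.0
finger_force: 5.6
org 3403 top mean [0.5327 0.1728 0.051 ] mid [0.5328 0.1725 0.0503] r 0.1016 bed ang -3.116 bed -0.063 -0.0026
red 62 top mean [0.5572 0.3319 0.0679] mid [0.5569 0.3315 0.0674] r 0.0592 bed ang 0.034 bed 0.0976 0.002
org 148 top mean [0.5325 0.1732 0.051 ] mid [0.532  0.1732 0.0513] r 0.101 bed ang -3.125 bed -0.0625 -0.0017
-0.07743513046865114 -0.00010220891870680862
```

About 11 N at a plate travel of about 45 mm means the hard stop has been reached. I'll draw clear and check.

```bash
python3 -m pendant '{"travel":[[0.0002,0.001,0],[0,0,0],[-0.001,-0.005,0],[-0.003,-0.015,0],[-0.004,-0.02,0.01],[-0.003,-0.015,0.03],[0,-0.0,0.035],[0,0,0.035],[0,0,0.02],[0,0,0]],"turn":[0,0,0,0,0,0,0,0,0,0]}'
python3 - <<'E'
from h import *
s,p,tl,W=wrist();report(p,W);save(p,"w6.png")
for n in("scene","side"):
    p=robot.camera(n);report(p,pts(p))
E
```

```text
clock: 12.98
tool_pos: [0.5196, 0.106, 0.1802]
tool_rot: [0.002, 0.768, 0.64, 0.003]
ft_force: [0.5, 0.4, 0.1]
finger_gap: 0.0003
finger_force: 0.0
red 7 top mean [0.519  0.1771 0.0435] mid [0.519  0.1771 0.0434] r 0.1001 bed ang 3.023 bed -0.0609 0.0118
org 393 top mean [0.5321 0.172  0.0521] mid [0.5325 0.172  0.0511] r 0.1021 bed ang -3.119 bed -0.0636 -0.0023
red 80 top mean [0.5558 0.3308 0.0666] mid [0.5577 0.3305 0.0662] r 0.0583 bed ang 0.017 bed 0.0968 0.001
org 132 top mean [0.5311 0.1726 0.0481] mid [0.5307 0.1711 0.048 ] r 0.1033 bed ang -3.135 bed -0.0648 -0.0007
red 62 top mean [0.5574 0.3318 0.0676] mid [0.5572 0.3315 0.0677] r 0.0593 bed ang 0.029 bed 0.0978 0.0017
org 136 top mean [0.5323 0.1737 0.0502] mid [0.532  0.1734 0.0506] r 0.1008 bed ang -3.125 bed -0.0623 -0.0016
```

View pics/w6.png

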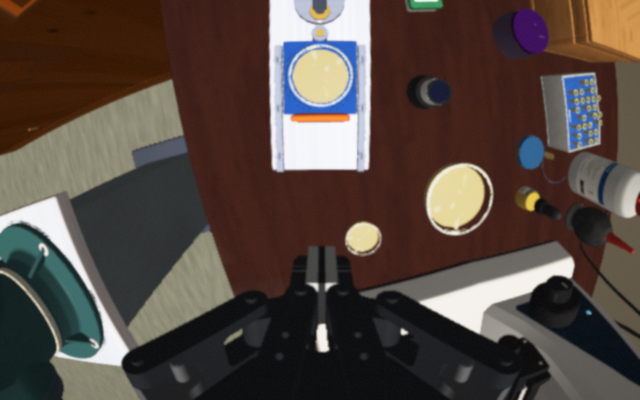

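The carriage is home: the plate, now at (320,118), has moved about 45 mm by all three cameras. The dish at (320,75) lies in its seat and the roller is against the cam. Handing in.

```bash
python3 -c "
from station import robot
print(robot.job_done())"
```

```text
the job is handed in; nothing more can be done
None
```

The job is handed in at about 13 s of the 54 s allowed. The cam was turned first, to within about 0.03 rad of straight forward. The carriage was then pushed about 45 mm to its stop, with the dish still in its seat and the hand drawn clear.

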